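Make up two wear-test kits

TASK

Make up the two wear-test kits in the white trays. The three-compartment tray gets the large steel weight in its middle compartment, and in its end compartments, one in each, the abrasive wheel with the hub and the hexagonal clamp nut; the two-compartment tray gets the small steel weight and the dressing stone, one in each compartment. Set everything down on the compartment floors the same way up as you found it, and leave the bare wheel, the tape roll and the glass jar where they are.

Things in the scene. Friction and masses are not known exactly. Their poses are not given: they have to be found in the camera images.
- tray_three: Long shallow white plastic tray with three compartments. Stands still on the bench, does not move. Outside 232 x 80 mm, 16 mm high, floor 4 mm thick, walls and partitions 4 mm thick and 12 mm high above the floor. Three square compartments in a row along the tray's x axis, each 72 x 72 mm inside, centres at -76, 0 and +76 mm along x (y = 0). Origin: centre of the underside (on the bench), z up.
- tray_two: Shorter shallow white plastic tray with two compartments. Stands still on the bench, does not move. Outside 156 x 80 mm, 16 mm high, floor 4 mm thick, walls and partitions 4 mm thick and 12 mm high above the floor. Two square compartments in a row along the tray's x axis, each 72 x 72 mm inside, centres at -38 and +38 mm along x (y = 0). Origin: centre of the underside (on the bench), z up.
- weight_large: Large bright steel weight, standing: disc 52 mm across and 32 mm high, a neck 12 mm across up to 42 mm, and on it a round grip knob 20 mm across from 42 to 60 mm height. About 0.56 kg. Origin: centre of its underside, z up.
- weight_small: Small bright steel weight, standing: disc 36 mm across and 24 mm high, a neck 12 mm across up to 32 mm, and on it a round grip knob 18 mm across from 32 to 46 mm height. About 0.21 kg. Origin: centre of its underside, z up.
- wheel_hub: Grey-green abrasive wheel with a metal hub, lying flat: wheel 52 mm across and 13 mm high, a flange 32 mm across up to 16 mm, then a round aluminium hub 20 mm across standing up from 16 to 42 mm height. About 90 g. Origin: centre of its underside, z up.
- clamp_nut: Hexagonal steel clamp nut with an upright round black grip: hexagon 34 mm across flats (39 mm across corners) and 14 mm high, grip 18 mm across from 14 to 46 mm height. About 100 g. Origin: centre of its underside, z up.
- stone: Grey rectangular dressing stone, a plain block 50 mm long (its x axis), 22 mm wide (its y axis), 30 mm high. About 80 g. Origin: centre of its underside, z up.
- bare_wheel: Worn bare abrasive wheel without a hub, grey-green, lying flat: 52 mm across, 13 mm high, with a 16 mm hole. Not part of any kit, stays where it is. Loose. Origin: centre of its underside, z up.
- tape: Roll of cream tape lying flat: ring 68 mm across, 52 mm hole, 25 mm high. Not part of any kit, stays where it is. Loose. Origin: centre of its underside, z up.
- jar: Small closed glass jar with a white lid, standing: 46 mm across, 56 mm high. Not part of any kit, stays where it is. Loose. Origin: centre of its underside, z up.
Things that resemble listed ones, but are neither listed nor needed, are in the scene too. What is shaped like the clamp_nut but purple or yellow is not meant. Leave any blue look-alike of the weight_large alone.

How it is judged:
By the outcome, as a careful person would: the job done as asked, in the order asked, and still so for the second after the job is handed in, with the robot touching nothing.
It also fails if it takes over 128 s, if anything falls off the work surface, if the arm or the gripper's body presses on something with over 40 N, if the wrist force passes 120 N, or if a joint passes its speed limit or range.

ROBOT

A 6-joint arm with a two-finger parallel gripper is mounted at the origin on the work surface. World frame = base frame: x ahead of the robot, y to its left, z up, the work surface at z = 0. Lengths are in m, angles in degrees, forces in N, time in s.
With the tool pointing down it reaches from about 0.375 to 0.9 m from the base axis. Payload 3.1 kg.
Tool frame: the origin (TCP) lies between the finger pads; the fingertips stand 8 mm ahead of it and the grasp point (between the pads) lies 11 mm behind it; z points along the fingers, y is the line along which they close (so a half turn about z gives the same grasp; the last joint's range is limited). The gripper opens to 87 mm and grips with 3 to 60 N. Pads are 19 mm wide; open, the fingers measure 117 mm over their backs; the gripper's body (75 mm by 190 mm) begins 51 mm behind the grasp point.
Start: joints at [61.564, 30.224, 82.088, -0, 67.689, -10.227], TCP at [0.195, 0.594, 0.231] pointing down, gripper open.
Joint ranges: [-176.69, 176.69], [-43.24, 126.21], [12.49, 139.97], [-82, 262], [0, 151.66], [-163.58, 163.58]. Speed limits (degrees/s): [159.86, 159.86, 180, 180, 180, 180].

INTERFACE

Orientations are given as a 3x3 rotation matrix whose columns are the frame's x, y, z axes.
In Python, from rig import telemetry, imaging, arm gives the robot as it stands. The module is installed in compiled form; this text tells all that it offers.
- The arm moves only by the shell command python3 -m pendant 'ROWS' [OPENING] [FORCE]. ROWS is 1 to 10 rows, one to a line, with the numbers parted by spaces; each row has 6 numbers: dx, dy, dz in units of 100 mm, then a rotation vector rx, ry, rz in degrees; each row shifts and turns the commanded pose from where the row before left it, along the tool's axes as they then stand; what a row does not reach is not made up. A row lasts 1/8 s, in which the tool goes at most 0.0625 m and 10.7 degrees, less where a joint would pass 70% of its speed; a pose out of reach is approached as far as the arm can. OPENING is the finger opening in m, set as the command begins (- or left out keeps the last). The fingers move at their own pace and stop on an object; FORCE is the grip in N (left out, the last holds). Time passes only in rows, so rows that do not move let the fingers close. It prints the time, the measured TCP pose, the force, the opening and the grip force at its end. Input that does not fit is refused with a message, and nothing moves.
- telemetry.get_state(): the state, without advancing time (a new reading comes with each control period).
- imaging.camera(name): name is "side" or "top"; returns (picture, depth): 480x640x3 uint8, red, green, blue; 480x640 float32, m along the optical axis (not along the pixel's ray), 0 where there is no reading.
- imaging.camera_info(name): a dict with "camera_matrix" (3x3 intrinsics, pixels), "distortion" ([k1, k2, p1, p2, k3] as OpenCV has them; the pictures are not rectified), "R" (3x3) and "t" (3): a world point X has camera coordinates R X + t. Camera axes: x right, y down, z forward; pixel columns grow to the right and rows downward; lengths in m; the calibration is good to about 2 mm. A picture is of the moment at which its call begins. camera_info takes no time and is no camera call.
- arm.finish_job(): hands the job in; it is judged then, once.
The state is a dict: "time_s": time; "q": joint angles; "qvel": joint speeds; "joint_torque": joint torques, N m; "position": TCP position; "eef_rot": TCP orientation; "ft_force": force on the tool from outside, world axes, zero at the start; "torque": the same for the moment, N m; "gripper_width": finger opening in m; "gripper_force": force on a finger pad.
Only numpy, scipy, OpenCV 4.12 (cv2) and the standard library are available. Lean on these libraries where they do the work, as an engineer would, in place of code of your own. Each camera call takes 0.05 s, during which the arm holds its last target. There are 200 camera calls.

## Working session

There is one attempt and no reset: what is moved stays moved. The work goes in short steps, Python scripts to look and compute and a shell command to move; the robot and the scene stay as the last step left them, time stands still between calls to the robot, and variables do not carry over. Pictures are saved under pics/ and viewed, at most 14 in all, crops included, and the job is handed in when it is done.

```bash
mkdir -p pics; cat > h.py <<'E'
import numpy as np, cv2
from rig import telemetry, imaging, arm
def grab(n):
    p,d=imaging.camera(n); i=imaging.camera_info(n)
    return p,d,np.array(i["camera_matrix"]),np.array(i["distortion"]),np.array(i["R"]),np.array(i["t"])
def world(d,K,D,R,t):
    v,u=np.mgrid[0:480,0:640]
    n=cv2.undistortPoints(np.stack([u,v],-1).reshape(-1,1,2).astype(float),K,D).reshape(480,640,2)
    c=np.dstack([n*d[...,None],d]); return (c-t)@R   # R^T (c-t)
E
python3 - <<'E'
from h import *
for n in("top","side"):
    p,d,K,D,R,t=grab(n); cv2.imwrite(f"pics/{n}0.png",p[...,::-1]); np.savez(f"{n}0.npz",p=p,d=d,w=world(d,K,D,R,t))
    print(n,K[0,0],-R.T@t,R[2])
s=telemetry.get_state();print(s["position"],s["eef_rot"],s["gripper_width"],s["time_s"])
E
```

```text
top 599.4182367652984 [ 0.48295716 -0.00891096  1.04888215] [ 0.11552384  0.01302322 -0.99321933]
side 580.7117920838856 [0.38242462 0.81817449 0.58063945] [ 0.20938443 -0.80570133 -0.55407899]
[0.1949835  0.59314105 0.22968159] [[-9.49910562e-01  3.12520568e-01 -9.04415287e-04]
 [ 3.12521699e-01  9.49909131e-01 -1.68214316e-03]
 [ 3.33408003e-04 -1.88053496e-03 -9.99998176e-01]] 0.08710231492371047 0.1
```

View pics/top0.png

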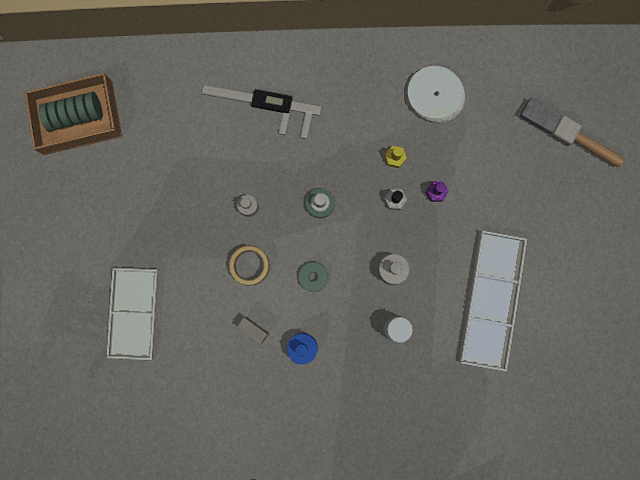

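View pics/side0.png

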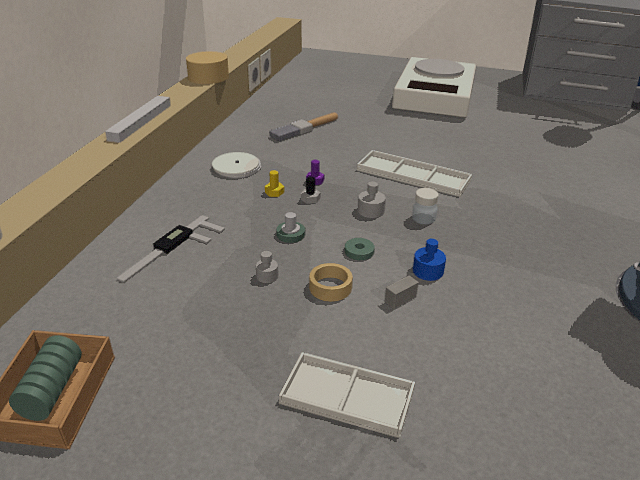

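The top picture shows the small weight (246,204), hub wheel (319,202), black-grip nut (396,199), large weight (394,268), stone (252,328), tray_two (133,313) and tray_three (493,300). The side picture agrees.

```bash
python3 - <<'E'
from h import *
z=np.load("top0.npz"); w=z["w"]; d=z["d"]; X=w[...,0];Y=w[...,1];Z=w[...,2]
flat=(d>0)&(abs(Z)<.008); print("bench z",np.median(Z[flat]))
def comp(name,u,v,lo,hi,r=30):
    m=np.zeros(d.shape,bool); m[v-r:v+r,u-r:u+r]=1; m&=(d>0)&(Z>lo)&(Z<hi)
    n,l,s,c=cv2.connectedComponentsWithStats(m.astype(np.uint8)); 
    k=1+np.argmax(s[1:,4]); mm=l==k
    P=np.c_[X[mm],Y[mm]].astype(np.float32); r=cv2.minAreaRect(P); (cx,cy),rad=cv2.minEnclosingCircle(P)
    print(name,len(P),"mean",P.mean(0).round(4),"circ",round(cx,4),round(cy,4),round(rad*2,4),"rect",np.round(r[0],4),np.round(r[1],4),round(r[2],1),"z",Z[mm].max().round(4),np.median(Z[mm]).round(4))
comp("wsm knob",246,204,.036,.06); comp("wsm disc",246,204,.015,.03)
comp("hub top",319,202,.034,.05); comp("hub wheel",319,202,.007,.02)
comp("nut grip",396,199,.036,.06); comp("nut hex",396,199,.007,.02)
comp("wl knob",394,268,.05,.07); comp("wl disc",394,268,.025,.037)
comp("stone",252,328,.024,.036); comp("jar",398,329,.045,.07);comp("tape",249,265,.018,.03);comp("bare",313,276,.007,.02);comp("blue",302,349,.05,.07);comp("bluedisc",302,349,.02,.04)
comp("purple",437,191,.036,.06)
comp("yellow",396,156,.036,.06)
comp("t3",493,300,.0095,.03,75)
comp("t2",133,313,.0095,.03,60)
E
```

```text
bench z 0.0006138337928768416
wsm knob 95 mean [0.665  0.1237] circ 0.666 0.1242 0.0184 rect [0.6652 0.124 ] [0.0171 0.0162] 83.6 z 0.0515 0.0463
wsm disc 244 mean [0.6636 0.123 ] circ 0.6658 0.1243 0.0368 rect [0.6655 0.1242] [0.0352 0.0347] 59.5 z 0.0294 0.0241
hub top 108 mean [ 0.6675 -0.0009] circ 0.6679 -0.0011 0.0203 rect [ 0.6681 -0.0007] [0.0172 0.0198] 88.5 z 0.0464 0.0423
hub wheel 537 mean [ 0.6666 -0.001 ] circ 0.6678 -0.0009 0.0519 rect [ 6.678e-01 -5.000e-04] [0.0508 0.0506] 77.1 z 0.0198 0.0142
nut grip 94 mean [ 0.6707 -0.1334] circ 0.6712 -0.1337 0.018 rect [ 0.6711 -0.1338] [0.0169 0.0167] 21.8 z 0.0512 0.0467
nut hex 226 mean [ 0.6691 -0.1319] circ 0.6713 -0.1334 0.0392 rect [ 0.6709 -0.1332] [0.0335 0.0382] 54.6 z 0.0198 0.0143
wl knob 117 mean [ 0.5471 -0.1237] circ 0.5473 -0.1241 0.0202 rect [ 0.5472 -0.1242] [0.0185 0.0184] 74.7 z 0.065 0.0604
wl disc 597 mean [ 0.5468 -0.1232] circ 0.5474 -0.1242 0.0518 rect [ 0.5472 -0.1241] [0.0508 0.0507] 29.0 z 0.0367 0.0324
stone 370 mean [0.4495 0.1174] circ 0.449 0.1174 0.0526 rect [0.4493 0.1174] [0.0502 0.0208] 53.1 
[... 352 characters left out ...]
.0133
blue 101 mean [0.4178 0.0343] circ 0.4177 0.0342 0.0184 rect [0.4176 0.0343] [0.0164 0.018 ] 86.9 z 0.0637 0.0599
bluedisc 597 mean [0.4179 0.0339] circ 0.4177 0.0344 0.0505 rect [0.4173 0.0346] [0.0489 0.0486] 89.2 z 0.0381 0.0324
purple 96 mean [ 0.6832 -0.2072] circ 0.6841 -0.208 0.0187 rect [ 0.6835 -0.2076] [0.0158 0.0172] 42.0 z 0.0508 0.0461
yellow 93 mean [ 0.7473 -0.1366] circ 0.748 -0.1375 0.0191 rect [ 0.748  -0.1367] [0.017  0.0169] 5.3 z 0.05 0.046
t3 1240 mean [ 0.4926 -0.2987] circ 0.4912 -0.295 0.2431 rect [ 0.4905 -0.2981] [0.083  0.2328] 77.5 z 0.0215 0.0154
t2 867 mean [0.4805 0.3292] circ 0.4817 0.3291 0.1734 rect [0.4814 0.3291] [0.0829 0.1562] 86.9 z 0.0217 0.0154
```

The rows are not in the units I measure in: shifts go in units of 100 mm. I convert before sending: -0.051 m is -0.51, -0.025 m is -0.25.

```bash
python3 - <<'E'
from h import *
from scipy.optimize import least_squares
z=np.load("top0.npz"); w=z["w"]; Z=w[...,2]
def fit(u,v,r,x0,L,parts):
    m=np.zeros(Z.shape,bool); m[v-r:v+r,u-60:u+60]=1; m&=(Z>.011)&(Z<.022)&(z["d"]>0); P=w[m][:,:2]
    def res(q,P=P):
        c,s=np.cos(q[2]),np.sin(q[2]); d=P-q[:2]; a=d[:,0]*c+d[:,1]*s; b=-d[:,0]*s+d[:,1]*c
        f=lambda t,h:np.abs(np.abs(t)-h)
        return np.min([np.hypot(f(a,L/2-.002),np.maximum(abs(b)-.038,0)),np.hypot(f(b,.038),np.maximum(abs(a)-L/2+.002,0))]+[np.hypot(abs(a-p),np.maximum(abs(b)-.038,0)) for p in parts],0)
    o=least_squares(res,x0,loss="soft_l1",f_scale=.002); q=o.x
    print(len(P),q[:2].round(4),np.degrees(q[2]).round(2),"rms",np.sqrt((res(q)**2).mean()).round(4))
    for p in ([-.076,0,.076] if L>.2 else [-.038,.038]): print("  ",np.round(q[:2]+p*np.array([np.cos(q[2]),np.sin(q[2])]),4))
fit(493,300,75,[.4905,-.298,np.radians(-12.5)],.232,[-.038,.038])
fit(133,313,60,[.4814,.3291,np.radians(-3.1)],.156,[0])
E
python3 -m pendant '0 0 0 0 0 -9.1
0 0 0 0 0 -9.1
-0.25 -0.51 0 0 0 0
-0.25 -0.51 0 0 0 0
-0.25 -0.51 0 0 0 0
-0.25 -0.51 0 0 0 0
-0.25 -0.51 0 0 0 0
-0.25 -0.51 0 0 0 0
-0.25 -0.51 0 0 0 0' .04
```

```text
1176 [ 0.4907 -0.2973] -12.07 rms 0.0018
   [ 0.4164 -0.2814]
   [ 0.4907 -0.2973]
   [ 0.565  -0.3132]
813 [0.4819 0.3284] -2.87 rms 0.0016
   [0.444  0.3303]
   [0.5199 0.3265]
time_s: 1.23
position: [0.3706, 0.235, 0.2305]
eef_rot: [[-1.0, -0.0, 0.0], [-0.0, 1.0, 0.0], [-0.0, 0.0, -1.0]]
ft_force: [0.3, 0.6, -0.4]
gripper_width: 0.0402
gripper_force: 0.0
```

To row units: -0.0513 m is -0.513, 0.05 m is 0.5.

```bash
python3 -m pendant '-0.252 -0.513 0 0 0 0
-0.252 -0.513 0 0 0 0
-0.252 -0.513 0 0 0 0
-0.252 -0.513 0 0 0 0
-0.252 -0.513 0 0 0 0
-0.252 -0.513 0 0 0 0
-0.253 -0.513 0 0 0 0
0 0 0.5 0 0 0
0 0 0.5 0 0 0
0 0 0 0 0 0' .04
```

```text
time_s: 2.48
position: [0.5433, -0.1213, 0.1268]
eef_rot: [[-1.0, 0.001, -0.01], [0.001, 1.0, 0.004], [0.01, 0.004, -1.0]]
ft_force: [0.4, -0.3, 0.1]
gripper_width: 0.0403
gripper_force: 0.0
```

```bash
python3 -m pendant '0 0 0 0 0 0
0 0 0 0 0 0'
```

```text
time_s: 2.72
position: [0.5482, -0.1229, 0.1329]
eef_rot: [[-1.0, -0.0, 0.004], [-0.0, 1.0, -0.002], [-0.004, -0.002, -1.0]]
ft_force: [0.7, -0.0, -0.0]
gripper_width: 0.0401
gripper_force: 0.0
```

```bash
python3 -m pendant '0 0 0 0 0 0
0 0 0.2 0 0 0
0 0 0.25 0 0 0
0 0 0.2 0 0 0
0 0 0.15 0 0 0
0 0 0.05 0 0 0
0 0 0 0 0 0
0 0 0 0 0 0
0 0 0 0 0 0'; python3 - <<'E'
from h import *
p,*_=grab("side"); cv2.imwrite("pics/s1.png",cv2.resize(p[100:300,240:500,::-1],None,fx=3,fy=3))
E
```

```text
time_s: 3.85
position: [0.5471, -0.1226, 0.0462]
eef_rot: [[-1.0, 0.0, 0.001], [0.0, 1.0, -0.001], [-0.001, -0.001, -1.0]]
ft_force: [-0.0, -0.4, 0.4]
gripper_width: 0.0397
gripper_force: 0.0
```

View pics/s1.png

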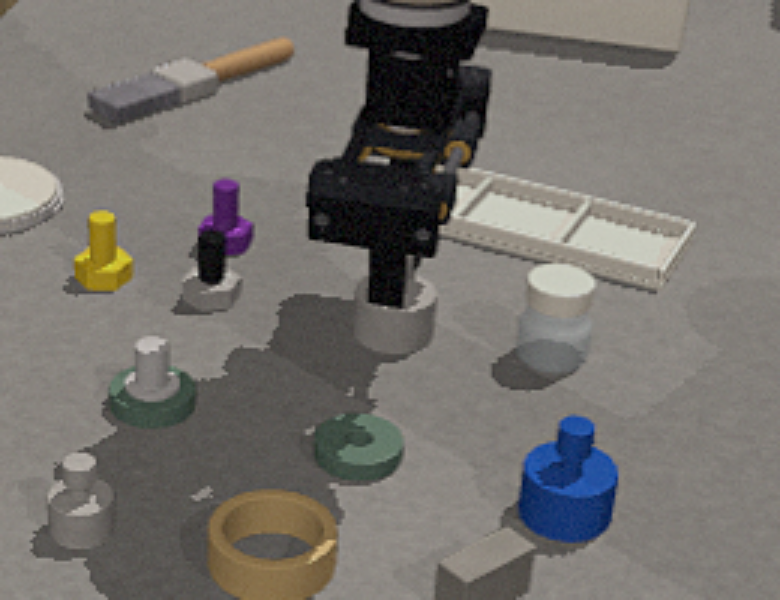

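The gripper straddles the large weight's knob; jar and bare wheel are untouched. Closing.

To row units: -0.001 m is -0.01, 0.001 m is 0.01.

```bash
python3 -m pendant '0 -0.01 0.01 0 0 0
0 0 0 0 0 0
0 0 0 0 0 0
0 0 0 0 0 0
0 0 0 0 0 0
0 0 0 0 0 0' .01 40; python3 -m pendant '0 0 -0.05 0 0 0
0 0 -0.1 0 0 0
0 0 -0.15 0 0 0
0 0 -0.15 0 0 0
0 0 -0.05 0 0 0
0 0 0 0 0 0
0 0 0 0 0 0'
```

```text
time_s: 4.65
position: [0.5471, -0.1241, 0.0448]
eef_rot: [[-1.0, 0.0, 0.001], [0.0, 1.0, -0.001], [-0.001, -0.001, -1.0]]
ft_force: [-0.6, -5.3, 2.2]
gripper_width: 0.0191
gripper_force: 40.0
time_s: 5.52
position: [0.5463, -0.1233, 0.0943]
eef_rot: [[-1.0, 0.0, -0.001], [0.0, 1.0, 0.0], [0.001, 0.0, -1.0]]
ft_force: [-0.9, 0.4, -7.2]
gripper_width: 0.0186
gripper_force: 40.0
```

To row units: -0.05 m is -0.5, -0.045 m is -0.45.

```bash
python3 -m pendant '0.05 -0.15 0 0 0 0
0.12 -0.37 0 0 0 0
0.16 -0.5 0 0 0 0
0.145 -0.45 0 0 0 0
0.07 -0.2 0 0 0 0
0.02 -0.065 0 0 0 0
0 0 0 0 0 0
0 0 0 0 0 0
0 0 0 0 0 0
0 0 0 0 0 0'; python3 - <<'E'
from h import *
p,*_=grab("side"); cv2.imwrite("pics/s2.png",cv2.resize(p[60:260,320:520,::-1],None,fx=3,fy=3))
E
```

```text
time_s: 6.78
position: [0.4904, -0.2962, 0.0946]
eef_rot: [[-1.0, -0.001, -0.0], [-0.001, 1.0, 0.0], [0.0, 0.0, -1.0]]
ft_force: [-0.3, -0.3, -6.7]
gripper_width: 0.0187
gripper_force: 40.0
```

View pics/s2.png

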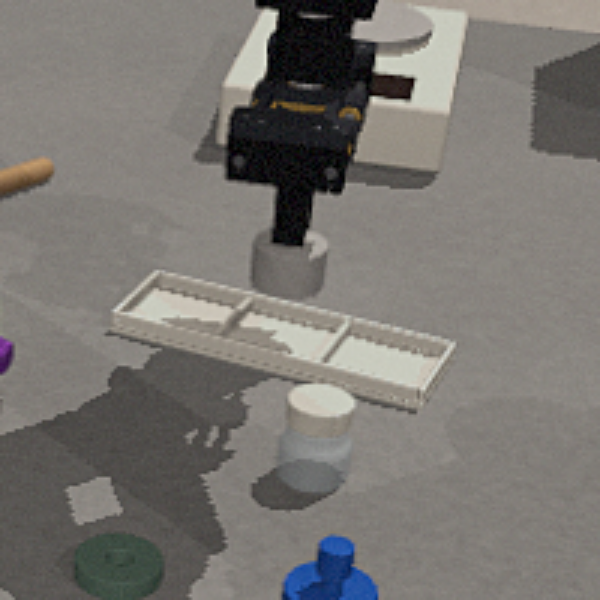

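The weight hangs straight and centred over the middle compartment. Lowering.

To row units: 0.015 m is 0.15, 0.012 m is 0.12.

```bash
python3 -m pendant '0 -0.01 0.1 0 0 0
0 0 0.15 0 0 0
0 0 0.12 0 0 0
0 0 0.04 0 0 0
0 0 0.02 0 0 0
0 0 0.01 0 0 0
0 0 0.01 0 0 0
0 0 0 0 0 0
0 0 0 0 0 0'
```

```text
time_s: 7.95
position: [0.4902, -0.298, 0.0498]
eef_rot: [[-1.0, 0.0, 0.0], [0.0, 1.0, -0.0], [-0.0, -0.0, -1.0]]
ft_force: [-0.2, 0.1, -6.2]
gripper_width: 0.0189
gripper_force: 40.0
```

```bash
python3 -m pendant '0 0 0.008 0 0 0
0 0 0.006 0 0 0
0 0 0 0 0 0
0 0 0 0 0 0'
```

```text
time_s: 8.45
position: [0.4902, -0.2983, 0.0486]
eef_rot: [[-1.0, 0.0, 0.0], [0.0, 1.0, -0.001], [-0.0, -0.001, -1.0]]
ft_force: [-1.3, 0.1, -0.1]
gripper_width: 0.0187
gripper_force: 40.0
```

To row units: -0.025 m is -0.25, -0.02 m is -0.2.

```bash
python3 -m pendant '0 0 0 0 0 0
0 0 0 0 0 0
0 0 0 0 0 0
0 0 -0.1 0 0 0
0 0 -0.2 0 0 0
0 0 -0.25 0 0 0
0 0 -0.1 0 0 0
0 0 0 0 0 0' .04; python3 -m pendant '-0.107 0.18 0 0 0 0
-0.267 0.45 0 0 0 0
-0.32 0.53 0 0 0 0
-0.32 0.53 0 0 0 0
-0.32 0.53 0 0 0 0
-0.267 0.45 0 0 0 0
-0.125 0.22 0 0 0 0
-0.05 0.083 0 0 0 0
0 0 0 0 0 0
0 0 0 0 0 0'
```

```text
time_s: 9.45
position: [0.4905, -0.2983, 0.1141]
eef_rot: [[-1.0, 0.0, 0.002], [0.0, 1.0, -0.001], [-0.002, -0.001, -1.0]]
ft_force: [-1.2, 0.0, -0.0]
gripper_width: 0.0395
gripper_force: 0.0
time_s: 10.7
position: [0.667, -0.0023, 0.113]
eef_rot: [[-1.0, 0.002, -0.001], [0.002, 1.0, -0.0], [0.001, -0.0, -1.0]]
ft_force: [0.3, -0.5, -0.5]
gripper_width: 0.04
gripper_force: 0.0
```

To row units: -0.001 m is -0.01, 0.001 m is 0.01.

```bash
python3 -m pendant '-0.01 0.01 0.2 0 0 0
0 0 0.25 0 0 0
0 0 0.2 0 0 0
0 0 0.15 0 0 0
0 0 0.04 0 0 0
0 0 0.01 0 0 0
0 0 0 0 0 0
0 0 0 0 0 0'; python3 -m pendant '0 0 0 0 0 0
0 0 0 0 0 0
0 0 0 0 0 0
0 0 0 0 0 0
0 0 0 0 0 0
0 0 0 0 0 0' .01 25
```

```text
time_s: 11.7
position: [0.6693, 0.0003, 0.029]
eef_rot: [[-1.0, 0.0, 0.001], [0.0, 1.0, -0.0], [-0.001, -0.0, -1.0]]
ft_force: [-0.6, -0.4, -0.8]
gripper_width: 0.0398
gripper_force: 0.0
time_s: 12.45
position: [0.6689, 0.0002, 0.0284]
eef_rot: [[-1.0, 0.0, 0.0], [0.0, 1.0, -0.0], [-0.0, -0.0, -1.0]]
ft_force: [-0.0, -1.2, 2.3]
gripper_width: 0.0192
gripper_force: 25.0
```

To row units: -0.02 m is -0.2, -0.015 m is -0.15.

```bash
python3 -m pendant '0 0 -0.1 0 0 0
0 0 -0.2 0 0 0
0 0 -0.2 0 0 0
0 0 -0.15 0 0 0
0 0 0 0 0 0
0 0 0 0 0 0'; python3 -m pendant '0.063 -0.19 0 0 0 0
0.156 -0.47 0 0 0 0
0.186 -0.56 0 0 0 0
0.186 -0.56 0 0 0 0
0.186 -0.56 0 0 0 0
0.156 -0.47 0 0 0 0
0.076 -0.23 0 0 0 0
0.031 -0.094 0 0 0 0
0 0 0 0 0 0
0 0 0 0 0 0'; python3 - <<'E'
from h import *
p,*_=grab("side"); cv2.imwrite("pics/s3.png",cv2.resize(p[60:260,320:520,::-1],None,fx=3,fy=3))
E
```

```text
time_s: 13.2
position: [0.6683, 0.0004, 0.093]
eef_rot: [[-1.0, 0.0, -0.001], [0.0, 1.0, 0.0], [0.001, 0.0, -1.0]]
ft_force: [-0.0, -0.4, -1.1]
gripper_width: 0.0195
gripper_force: 25.0
time_s: 14.45
position: [0.5651, -0.3112, 0.093]
eef_rot: [[-1.0, -0.002, -0.001], [-0.002, 1.0, 0.001], [0.001, 0.001, -1.0]]
ft_force: [-0.3, 0.7, -0.8]
gripper_width: 0.0192
gripper_force: 25.0
```

View pics/s3.png

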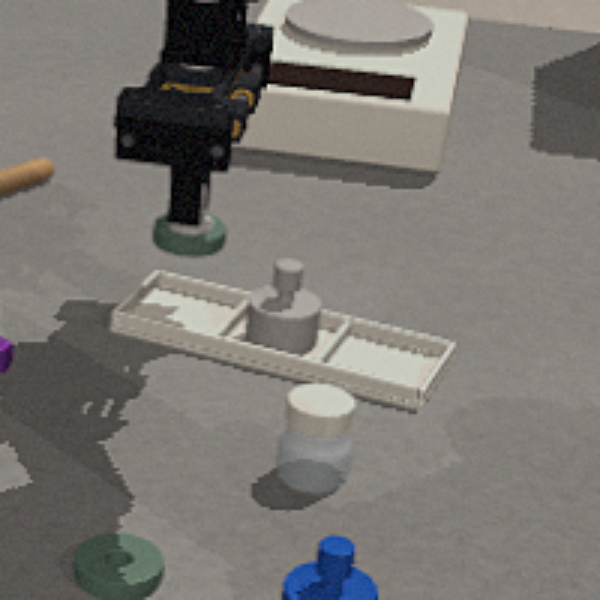

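The large weight stands well in the middle compartment; the wheel hangs level over the far end. Lowering.

To row units: 0.02 m is 0.2, 0.015 m is 0.15.

```bash
python3 -m pendant '0 -0.01 0.15 0 0 0
0 0 0.2 0 0 0
0 0 0.14 0 0 0
0 0 0.06 0 0 0
0 0 0.02 0 0 0
0 0 0.01 0 0 0
0 0 0.01 0 0 0
0 0 0 0 0 0
0 0 0 0 0 0'
```

```text
time_s: 15.62
position: [0.5648, -0.3142, 0.0345]
eef_rot: [[-1.0, 0.0, 0.0], [0.0, 1.0, -0.0], [-0.0, -0.0, -1.0]]
ft_force: [-0.7, 0.9, -0.2]
gripper_width: 0.0192
gripper_force: 25.0
```

```bash
python3 -m pendant '0 0 0.01 0 0 0
0 0 0.007 0 0 0
0 0 0 0 0 0
0 0 0 0 0 0'
```

```text
time_s: 16.12
position: [0.5647, -0.314, 0.0324]
eef_rot: [[-1.0, 0.0, -0.0], [0.0, 1.0, 0.0], [0.0, 0.0, -1.0]]
ft_force: [-0.3, -0.7, -0.2]
gripper_width: 0.0195
gripper_force: 25.0
```

To row units: -0.025 m is -0.25, -0.02 m is -0.2.

```bash
python3 -m pendant '0 0 0.004 0 0 0
0 0 0 0 0 0
0 0 0 0 0 0
0 0 -0.1 0 0 0
0 0 -0.2 0 0 0
0 0 -0.25 0 0 0
0 0 -0.2 0 0 0
0 0 0 0 0 0' .04; python3 -m pendant '-0.085 0.144 0 0 0 0
-0.213 0.361 0 0 0 0
-0.277 0.469 0 0 0 0
-0.256 0.433 0 0 0 0
-0.16 0.27 0 0 0 0
-0.075 0.126 0 0 0 0
0 0 0 0 0 0
0 0 0 0 0 0
0 0 0 0 0 0'
```

```text
time_s: 17.12
position: [0.5663, -0.3153, 0.1104]
eef_rot: [[-1.0, 0.0, 0.005], [0.0, 1.0, -0.004], [-0.005, -0.004, -1.0]]
ft_force: [0.0, -0.4, -0.5]
gripper_width: 0.0398
gripper_force: 0.0
time_s: 18.25
position: [0.6707, -0.1352, 0.107]
eef_rot: [[-1.0, 0.002, -0.0], [0.002, 1.0, -0.0], [0.0, -0.0, -1.0]]
ft_force: [-0.0, 0.3, 1.0]
gripper_width: 0.0401
gripper_force: 0.0
```

```bash
python3 -m pendant '0 0.01 0.2 0 0 0
0 0 0.25 0 0 0
0 0 0.2 0 0 0
0 0 0.1 0 0 0
0 0 0.04 0 0 0
0 0 0 0 0 0
0 0 0 0 0 0
0 0 0 0 0 0'; python3 -m pendant '0 0 0 0 0 0
0 0 0 0 0 0
0 0 0 0 0 0
0 0 0 0 0 0
0 0 0 0 0 0
0 0 0 0 0 0' .01 25;  python3 -m pendant '0 0 -0.1 0 0 0
0 0 -0.2 0 0 0
0 0 -0.25 0 0 0
0 0 -0.2 0 0 0
0 0 -0.1 0 0 0
0 0 0 0 0 0
0 0 0 0 0 0'
```

```text
time_s: 19.25
position: [0.6719, -0.1329, 0.0289]
eef_rot: [[-1.0, 0.0, 0.001], [0.0, 1.0, -0.001], [-0.001, -0.001, -1.0]]
ft_force: [-0.5, -0.3, 1.0]
gripper_width: 0.04
gripper_force: 0.0
time_s: 20.0
position: [0.6714, -0.133, 0.0282]
eef_rot: [[-1.0, 0.0, 0.0], [0.0, 1.0, -0.0], [-0.0, -0.0, -1.0]]
ft_force: [-0.2, -1.0, 1.7]
gripper_width: 0.0173
gripper_force: 25.0
time_s: 20.88
position: [0.6707, -0.1325, 0.1123]
eef_rot: [[-1.0, 0.0, -0.002], [0.0, 1.0, 0.001], [0.002, 0.001, -1.0]]
ft_force: [-0.1, 0.5, -0.7]
gripper_width: 0.0172
gripper_force: 25.0
```

To row units: 0.051 m is 0.51, 0.0408 m is 0.408.

```bash
python3 -m pendant '0.153 -0.089 0 0 0 0
0.408 -0.238 0 0 0 0
0.51 -0.297 0 0 0 0
0.51 -0.297 0 0 0 0
0.51 -0.297 0 0 0 0
0.306 -0.178 0 0 0 0
0.151 -0.091 0 0 0 0
0 0 0 0 0 0
0 0 0 0 0 0
0 0 0 0 0 0'
```

```text
time_s: 22.12
position: [0.4176, -0.2809, 0.113]
eef_rot: [[-1.0, -0.002, 0.0], [-0.002, 1.0, -0.0], [-0.0, -0.0, -1.0]]
ft_force: [-0.7, 0.3, -0.8]
gripper_width: 0.0171
gripper_force: 25.0
```

Place z is 0.032 (0.081 down).

To row units: 0.025 m is 0.25, 0.02 m is 0.2.

```bash
python3 -m pendant '0.01 -0.005 0.15 0 0 0
0 0 0.25 0 0 0
0 0 0.2 0 0 0
0 0 0.12 0 0 0
0 0 0.04 0 0 0
0 0 0.02 0 0 0
0 0 0.01 0 0 0
0 0 0 0 0 0
0 0 0 0 0 0
0 0 0 0 0 0'; python3 - <<'E'
from h import *
p,*_=grab("side"); cv2.imwrite("pics/s4.png",cv2.resize(p[60:260,320:520,::-1],None,fx=3,fy=3))
E
```

```text
time_s: 23.38
position: [0.4156, -0.2821, 0.0342]
eef_rot: [[-1.0, 0.0, 0.0], [0.0, 1.0, -0.0], [-0.0, -0.0, -1.0]]
ft_force: [-0.2, 0.5, -1.0]
gripper_width: 0.0173
gripper_force: 25.0
```

View pics/s4.png

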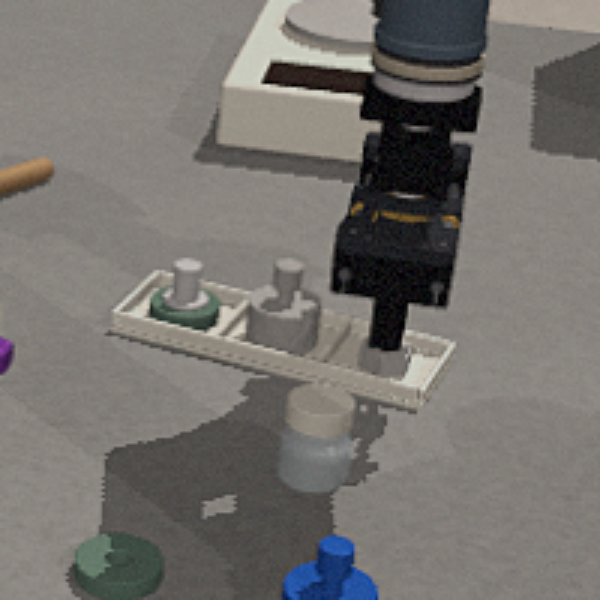

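Wheel and weight sit in their compartments; the nut is within the near end one. Setting it down and releasing.

To row units: 0.001 m is 0.01, 0.0005 m is 0.005.

```bash
python3 -m pendant '0 0 0.01 0 0 0
0 0 0.01 0 0 0
0 0 0.005 0 0 0
0 0 0 0 0 0
0 0 0 0 0 0'; python3 -m pendant '0 0 0 0 0 0
0 0 0 0 0 0
0 0 0 0 0 0
0 0 -0.1 0 0 0
0 0 -0.2 0 0 0
0 0 -0.25 0 0 0
0 0 -0.2 0 0 0
0 0 -0.05 0 0 0
0 0 0 0 0 0
0 0 0 0 0 0' .04
```

```text
time_s: 24.05
position: [0.4155, -0.2819, 0.0321]
eef_rot: [[-1.0, 0.0, 0.0], [0.0, 1.0, -0.0], [-0.0, -0.0, -1.0]]
ft_force: [-1.1, 1.1, 6.0]
gripper_width: 0.0171
gripper_force: 25.0
time_s: 25.3
position: [0.4151, -0.2816, 0.1109]
eef_rot: [[-1.0, 0.0, -0.001], [0.0, 1.0, 0.001], [0.001, 0.001, -1.0]]
ft_force: [0.0, 0.4, -0.4]
gripper_width: 0.04
gripper_force: 0.0
```

To row units: 0.0487 m is 0.487, 0.0406 m is 0.406.

```bash
python3 -m pendant '-0.1 0.162 0 0 0 0
-0.25 0.406 0 0 0 0
-0.3 0.487 0 0 0 0
-0.3 0.487 0 0 0 0
-0.3 0.487 0 0 0 0
-0.3 0.487 0 0 0 0
-0.3 0.487 0 0 0 0
-0.3 0.487 0 0 0 0
-0.225 0.365 0 0 0 0
-0.129 0.207 0 0 0 0'; python3 -m pendant '0 0 0 0 0 0
0 0 0 0 0 0
0 0 0 0 0 0'
```

```text
time_s: 26.55
position: [0.6663, 0.1267, 0.11]
eef_rot: [[-1.0, -0.002, -0.001], [-0.002, 1.0, 0.0], [0.001, 0.0, -1.0]]
ft_force: [-0.2, -0.5, 0.1]
gripper_width: 0.0402
gripper_force: 0.0
time_s: 26.92
position: [0.6652, 0.1229, 0.1111]
eef_rot: [[-1.0, 0.002, -0.002], [0.002, 1.0, -0.0], [0.002, -0.0, -1.0]]
ft_force: [0.3, -0.8, -0.4]
gripper_width: 0.0402
gripper_force: 0.0
```

To row units: 0.025 m is 0.25, 0.02 m is 0.2.

```bash
python3 -m pendant '0 0 0.15 0 0 0
0 0 0.25 0 0 0
0 0 0.2 0 0 0
0 0 0.12 0 0 0
0 0 0.03 0 0 0
0 0 0 0 0 0
0 0 0 0 0 0
0 0 0 0 0 0'
```

```text
time_s: 27.92
position: [0.6665, 0.1243, 0.0374]
eef_rot: [[-1.0, 0.0, 0.001], [0.0, 1.0, 0.0], [-0.001, 0.0, -1.0]]
ft_force: [-0.4, 0.1, 0.1]
gripper_width: 0.0401
gripper_force: 0.0
```

To row units: 0.0015 m is 0.015.

```bash
python3 -m pendant '0 0 0.015 0 0 0
0 0 0 0 0 0
0 0 0 0 0 0';python3 -m pendant '0 0 0 0 0 0
0 0 0 0 0 0
0 0 0 0 0 0
0 0 0 0 0 0
0 0 0 0 0 0
0 0 0 0 0 0' .01 35;  python3 -m pendant '0 0 -0.05 0 0 0
0 0 -0.15 0 0 0
0 0 -0.2 0 0 0
0 0 -0.15 0 0 0
0 0 -0.05 0 0 0
0 0 0 0 0 0
0 0 0 0 0 0'
```

```text
time_s: 28.3
position: [0.666, 0.1242, 0.0351]
eef_rot: [[-1.0, 0.0, -0.0], [0.0, 1.0, -0.0], [0.0, -0.0, -1.0]]
ft_force: [0.6, 0.2, 0.8]
gripper_width: 0.0402
gripper_force: 0.0
time_s: 29.05
position: [0.666, 0.1243, 0.0351]
eef_rot: [[-1.0, 0.0, 0.0], [0.0, 1.0, 0.0], [-0.0, 0.0, -1.0]]
ft_force: [0.0, 0.5, -0.4]
gripper_width: 0.0168
gripper_force: 35.0
time_s: 29.92
position: [0.6654, 0.1242, 0.0944]
eef_rot: [[-1.0, 0.0, -0.001], [0.0, 1.0, -0.0], [0.001, -0.0, -1.0]]
ft_force: [0.2, 0.5, -2.7]
gripper_width: 0.0167
gripper_force: 35.0
```

To row units: 0.0445 m is 0.445, 0.0364 m is 0.364.

```bash
python3 -m pendant '0.102 0.142 0 0 0 0
0.263 0.364 0 0 0 0
0.321 0.445 0 0 0 0
0.321 0.445 0 0 0 0
0.263 0.364 0 0 0 0
0.132 0.182 0 0 0 0
0.059 0.081 0 0 0 0
0 0 0 0 0 0
0 0 0 0 0 0
0 0 0 0 0 0'; python3 - <<'E'
from h import *
p,*_=grab("side"); cv2.imwrite("pics/s5.png",cv2.resize(p[240:440,200:460,::-1],None,fx=3,fy=3))
E
```

```text
time_s: 31.18
position: [0.5209, 0.3255, 0.095]
eef_rot: [[-1.0, 0.002, 0.0], [0.002, 1.0, -0.0], [-0.0, -0.0, -1.0]]
ft_force: [0.4, -0.0, -2.0]
gripper_width: 0.0169
gripper_force: 35.0
```

View pics/s5.png

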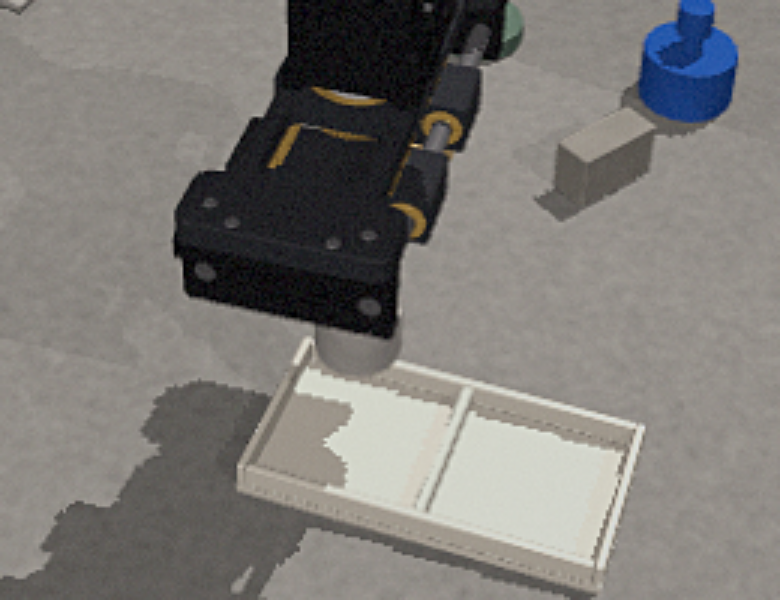

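The small weight hangs over the far compartment of tray_two. Lowering to z 0.039.

To row units: 0.02 m is 0.2, 0.015 m is 0.15.

```bash
python3 -m pendant '0.005 0 0.1 0 0 0
0 0 0.2 0 0 0
0 0 0.15 0 0 0
0 0 0.06 0 0 0
0 0 0.02 0 0 0
0 0 0.01 0 0 0
0 0 0 0 0 0
0 0 0 0 0 0
0 0 0 0 0 0'
```

```text
time_s: 32.35
position: [0.5196, 0.3266, 0.0414]
eef_rot: [[-1.0, 0.0, 0.001], [0.0, 1.0, 0.0], [-0.001, 0.0, -1.0]]
ft_force: [0.2, -0.2, -1.6]
gripper_width: 0.0168
gripper_force: 35.0
```

```bash
python3 -m pendant '0 0 0.01 0 0 0
0 0 0.01 0 0 0
0 0 0.005 0 0 0
0 0 0 0 0 0
0 0 0 0 0 0'; python3 -m pendant '0 0 0 0 0 0
0 0 0 0 0 0
0 0 0 0 0 0
0 0 -0.1 0 0 0
0 0 -0.2 0 0 0
0 0 -0.2 0 0 0
0 0 -0.1 0 0 0
0 0 0 0 0 0
0 0 0 0 0 0' .04
```

```text
time_s: 32.98
position: [0.5194, 0.3266, 0.039]
eef_rot: [[-1.0, 0.0, 0.0], [0.0, 1.0, 0.0], [-0.0, 0.0, -1.0]]
ft_force: [-1.0, -0.4, 2.6]
gripper_width: 0.0169
gripper_force: 35.0
time_s: 34.1
position: [0.5189, 0.3264, 0.098]
eef_rot: [[-1.0, 0.0, -0.001], [0.0, 1.0, -0.0], [0.001, -0.0, -1.0]]
ft_force: [-0.1, 0.2, -0.6]
gripper_width: 0.0399
gripper_force: 0.0
```

To row units: -0.0543 m is -0.543, -0.0502 m is -0.502.

```bash
python3 -m pendant '0.056 -0.167 0 0 0 0
0.14 -0.418 0 0 0 0
0.182 -0.543 0 0 0 0
0.168 -0.502 0 0 0 0
0.105 -0.313 0 0 0 0
0.049 -0.147 0 0 0 0
0 0 0 0 0 0
0 0 0 0 0 0'; python3 -m pendant '0 0 0 0 0 -5
0 0 0 0 0 -10
0 0 0 0 0 -10
0 0 0 0 0 -10
0 0 0 0 0 -10
0 0 0 0 0 -6
0 0 0 0 0 -2
0 0 0 0 0 0
0 0 0 0 0 0'; python3 - <<'E'
from h import *
p,*_=grab("side"); cv2.imwrite("pics/s6.png",cv2.resize(p[190:390,250:510,::-1],None,fx=3,fy=3))
E
```

```text
time_s: 35.1
position: [0.4501, 0.1182, 0.0986]
eef_rot: [[-1.0, -0.0, 0.001], [-0.0, 1.0, 0.0], [-0.001, 0.0, -1.0]]
ft_force: [0.8, -0.8, 0.3]
gripper_width: 0.0399
gripper_force: 0.0
time_s: 36.22
position: [0.4495, 0.1179, 0.0985]
eef_rot: [[-0.602, -0.798, 0.0], [-0.798, 0.602, 0.0], [-0.0, -0.0, -1.0]]
ft_force: [0.0, -0.5, 0.4]
gripper_width: 0.0396
gripper_force: 0.0
```

View pics/s6.png

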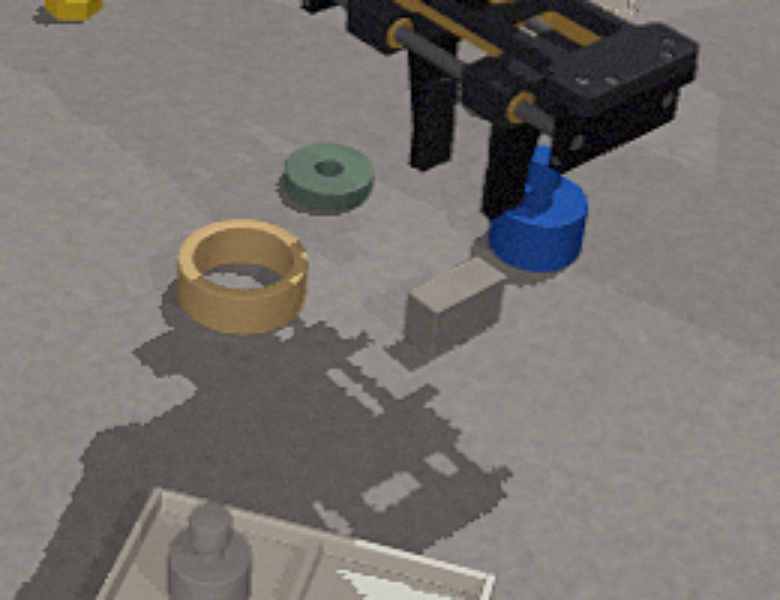

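The open fingers straddle the stone's short axis above it, with the small weight standing in tray_two. The body will pass 16 mm above the blue look-alike.

To row units: 0.01 m is 0.1, 0.02 m is 0.2.

```bash
python3 -m pendant '0 0 0.1 0 0 0
0 0 0.2 0 0 0
0 0 0.2 0 0 0
0 0 0.15 0 0 0
0 0 0.1 0 0 0
0 0 0.05 0 0 0
0 0 0.01 0 0 0
0 0 0 0 0 0
0 0 0 0 0 0'; python3 -m pendant '0 0 0 0 0 0
0 0 0 0 0 0
0 0 0 0 0 0
0 0 0 0 0 0
0 0 0 0 0 0' .01 25;
```

```text
time_s: 37.4
position: [0.4497, 0.1176, 0.018]
eef_rot: [[-0.602, -0.799, 0.001], [-0.799, 0.602, 0.0], [-0.001, -0.001, -1.0]]
ft_force: [0.1, 1.3, 0.2]
gripper_width: 0.04
gripper_force: 0.0
time_s: 38.02
position: [0.4493, 0.1176, 0.0177]
eef_rot: [[-0.602, -0.799, -0.0], [-0.799, 0.602, 0.0], [0.0, 0.0, -1.0]]
ft_force: [-0.2, 1.8, 3.2]
gripper_width: 0.0218
gripper_force: 25.0
```

To row units: -0.025 m is -0.25, -0.02 m is -0.2.

```bash
python3 -m pendant '0 0 -0.1 0 0 0
0 0 -0.2 0 0 0
0 0 -0.25 0 0 0
0 0 -0.15 0 0 0
0 0 0 0 0 0
0 0 0 0 0 0'; python3 -m pendant '0 0 0 0 0 5
0 0 0 0 0 10
0 0 0 0 0 10
0 0 0 0 0 10
0 0 0 0 0 10
0 0 0 0 0 8
0 0 0 0 0 2.9
0 0 0 0 0 0
0 0 0 0 0 0'; python3 -m pendant '0.01 0.17 0 0 0 0
0.03 0.42 0 0 0 0
0.04 0.55 0 0 0 0
0.04 0.5 0 0 0 0
0.03 0.32 0 0 0 0
0.011 0.161 0 0 0 0
0 0 0 0 0 0
0 0 0 0 0 0
0 0 0 0 0 0'; python3 - <<'E'
from h import *
p,*_=grab("side"); cv2.imwrite("pics/s7.png",cv2.resize(p[240:440,220:480,::-1],None,fx=3,fy=3))
E
```

```text
time_s: 38.78
position: [0.4491, 0.1175, 0.0874]
eef_rot: [[-0.602, -0.799, -0.0], [-0.799, 0.602, -0.0], [0.0, 0.0, -1.0]]
ft_force: [-0.6, 0.2, -0.5]
gripper_width: 0.022
gripper_force: 25.0
time_s: 39.9
position: [0.4491, 0.1175, 0.0871]
eef_rot: [[-0.999, 0.05, -0.001], [0.05, 0.999, -0.0], [0.001, -0.0, -1.0]]
ft_force: [0.2, -0.9, -2.4]
gripper_width: 0.0215
gripper_force: 25.0
time_s: 41.02
position: [0.4441, 0.3289, 0.0875]
eef_rot: [[-0.999, 0.052, -0.001], [0.052, 0.999, -0.001], [0.001, -0.001, -1.0]]
ft_force: [-0.1, -0.4, -0.2]
gripper_width: 0.0218
gripper_force: 25.0
```

View pics/s7.png

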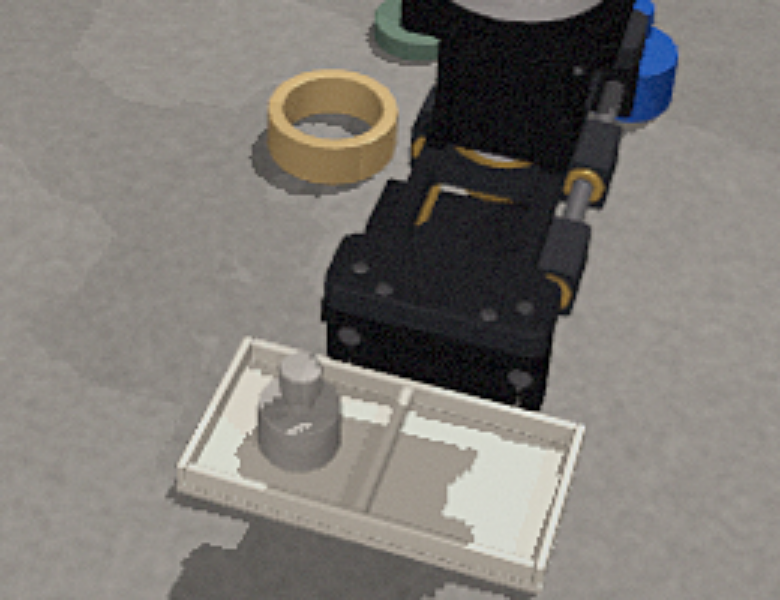

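Small weight stands in its compartment; the gripper with the stone is over the other. Lowering to z 0.0217.

To row units: 0.001 m is 0.01, 0.02 m is 0.2.

```bash
python3 -m pendant '0 0.007 0.15 0 0 0
0 0 0.2 0 0 0
0 0 0.16 0 0 0
0 0 0.08 0 0 0
0 0 0.03 0 0 0
0 0 0.01 0 0 0
0 0 0.01 0 0 0
0 0 0 0 0 0
0 0 0 0 0 0'; python3 -m pendant '0 0 0.01 0 0 0
0 0 0.005 0 0 0
0 0 0 0 0 0
0 0 0 0 0 0'
```

```text
time_s: 42.2
position: [0.4442, 0.331, 0.0239]
eef_rot: [[-0.999, 0.051, 0.0], [0.051, 0.999, 0.0], [-0.0, 0.0, -1.0]]
ft_force: [0.3, -0.8, -0.7]
gripper_width: 0.0216
gripper_force: 25.0
time_s: 42.7
position: [0.4441, 0.3309, 0.022]
eef_rot: [[-0.999, 0.051, -0.0], [0.051, 0.999, -0.0], [0.0, -0.0, -1.0]]
ft_force: [-0.6, -0.4, -1.3]
gripper_width: 0.0218
gripper_force: 25.0
```

Open to 36 mm (66 mm over the backs, inside 72 mm), rise, and back off toward the start.

To row units: 0.0004 m is 0.004.

```bash
python3 -m pendant '0 0 0.004 0 0 0
0 0 0 0 0 0
0 0 0 0 0 0
0 0 0 0 0 0' .034; python3 -m pendant '0 0 -0.05 0 0 0
0 0 -0.2 0 0 0
0 0 -0.4 0 0 0
0 0 -0.5 0 0 0
0 0 -0.5 0 0 0
0.3 0.5 0 0 0 0
0.3 0.5 0 0 0 0
0.3 0.5 0 0 0 0
0.3 0.5 0 0 0 0
0 0 0 0 0 0'; python3 -m pendant '0.2 0.5 0 0 0 0
0.2 0.5 0 0 0 0
0 0 0 0 0 0
0 0 0 0 0 0'; python3 - <<'E'
from h import *
p,*_=grab("top"); cv2.imwrite("pics/t2.png",p[...,::-1])
p,*_=grab("side"); cv2.imwrite("pics/s8.png",p[...,::-1])
E
```

```text
time_s: 43.2
position: [0.4441, 0.3309, 0.0217]
eef_rot: [[-0.999, 0.051, 0.0], [0.051, 0.999, -0.0], [-0.0, -0.0, -1.0]]
ft_force: [0.2, 0.5, 0.2]
gripper_width: 0.0339
gripper_force: 0.0
time_s: 44.45
position: [0.3318, 0.54, 0.1869]
eef_rot: [[-0.999, 0.045, 0.0], [0.045, 0.999, 0.002], [-0.0, 0.002, -1.0]]
ft_force: [1.2, 0.2, 0.4]
gripper_width: 0.0343
gripper_force: 0.0
time_s: 44.95
position: [0.2999, 0.6371, 0.1862]
eef_rot: [[-0.999, 0.051, -0.0], [0.051, 0.999, -0.002], [0.0, -0.002, -1.0]]
ft_force: [-0.3, 0.0, 0.0]
gripper_width: 0.0341
gripper_force: 0.0
```

View pics/t2.png

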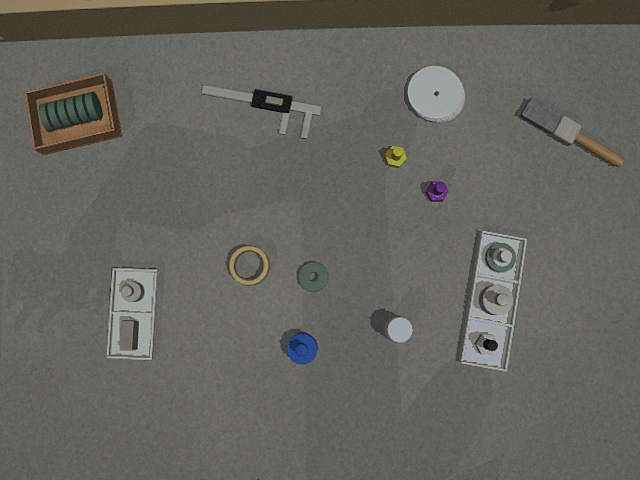

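View pics/s8.png

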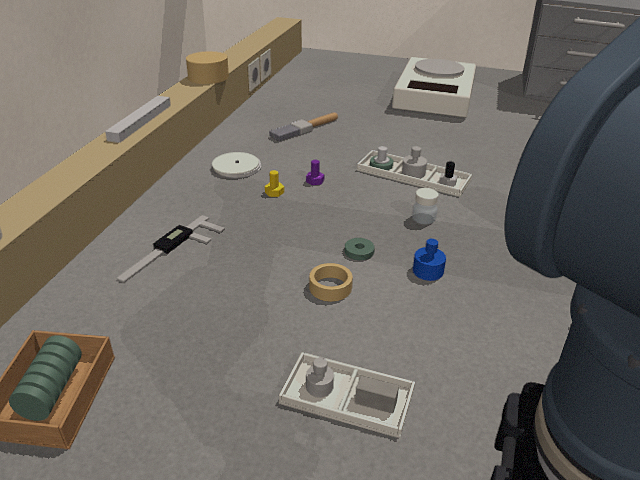

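All five parts are upright in their compartments: tray_three holds (501,257), (497,299) and (487,343), and tray_two holds (131,290) and (129,333). The bare wheel, tape, jar and look-alikes have not moved.

```bash
python3 -c "
from rig import arm; print(arm.finish_job())"
```

```text
the job is handed in; nothing more can be done
None
```

Both kits are made up and the job is handed in at about 45 s: the last pictures show all five parts upright in the correct compartments and everything else where it was.

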